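# Feed, close and pin the clamshell board jig

### The arm

A 6-joint arm with a two-finger parallel gripper is mounted at the origin on a cart in front of the work surface, level with it; the furniture and walls round the work are solid. World frame = base frame: x ahead of the robot, y to its left, z up, the work surface at z = 0. Lengths are in mm, angles in rad, forces in N, time in s.
With the tool pointing down it reaches from about 350 to 775 mm from the base axis. Payload 7.3 kg.
Tool frame: the origin (TCP) lies at the very end of the fingers, on their centre line; the grasp point (between the pads) lies 19 mm behind it; x points along the fingers, y is the direction in which the jaws open and shut, and the axes are right-handed (so a half turn about x gives the same grasp; the last joint's range is limited). The gripper opens to 92 mm and grips with 3 to 60 N. Pads are 19 mm wide; open, the fingers measure 130 mm over their backs; the gripper's body (75 mm by 190 mm) begins 47 mm behind the grasp point.
Start: joints at [-1.345, 0.342, 1.524, -0, 1.275, -0.146], TCP at [190.752, -489.141, 226.741] pointing down, gripper open.
Joint ranges: [-2.53, 2.53], [-0.77, 2.02], [0.04, 2.7], [-1, 4.14], [0.28, 2.66], [-3.11, 3.11]. Speed limits (rad/s): [2.57, 2.57, 3.14, 3.14, 3.14, 3.14].

### API

Orientations are given as [roll, pitch, yaw] about the fixed x, y, z axes, in that order (R = Rz(yaw) Ry(pitch) Rx(roll)).
In Python, from plant import bot gives the robot as it stands.
- The arm moves only by the tool step_arm, never from a script. Its argument "targets" is a list that holds one entry, the list of rows, each a list of 4 numbers: the shift along the tool's x, y, z in m, then the turn about the tool's x in degrees. A call has exactly 5 rows; each row is the pose to reach, as a shift and turn from the pose measured when the call began, along the tool's axes at that moment; what a row does not reach only later rows make up. A row lasts 1/12 s, in which the tool goes at most 41.7 mm and 7.16 degrees, less where a joint would pass 70% of its speed; a pose out of reach is approached as far as the arm can. A call with a gripper value outside its range is refused whole. "jaw" is the closure, from 0 (fully open) to 1 (shut), set as the call begins (left out, the last holds). The fingers move at their own pace and stop on an object; the grip force is fixed at half the most. Time passes only in rows, so rows that repeat a pose let the fingers close, or fill a call up. It gives the time, the measured TCP pose, the force and the opening at its end, in the units of the state.
- bot.get_obs(): the state, without advancing time (a new reading comes with each control period).
- bot.capture(name): name is "side" or "top" or "wrist"; returns a dict with "color" (384x512x3 uint8, red, green, blue), "depth" (384x512 float32, mm along the optical axis (not along the pixel's ray), 0 where there is no reading), "fov_y" (degrees; the focal length in pixels is half the picture's height over the tangent of half this angle, whatever the lens; pixels are square), "cx", "cy" (the principal point, pixels), "dist_coeffs" ([k1, k2, p1, p2, k3] as OpenCV has them; the pictures are not rectified), "rvec" (rotation vector, rad) and "tvec" (3), from world to camera coordinates, as OpenCV has them. Camera axes: x right, y down, z forward; pixel columns grow to the right and rows downward; lengths in mm; the calibration is good to about 2 mm. A picture is of the moment at which its call begins.
- bot.close_job(): hands the job in, once; it reports no verdict.
The state is a dict: "time": time; "joint_positions": joint angles; "dq": joint speeds; "tau": joint torques, N m; "tool_pos": TCP position; "tcp_rot": TCP orientation; "contact_force": force on the tool from outside, world axes, zero at the start; "moment": the same for the moment, N m; "grip_width": finger opening in mm.
Only numpy, scipy, OpenCV 4.12 (cv2) and the standard library are available. Lean on these libraries where they do the work, as an engineer would, in place of code of your own. Each camera call takes 0.05 s, during which the arm holds its last target. There are 200 camera calls.

### The job

Feed the circuit-board carrier into the clamshell jig by swinging the jig's sprung advance lever all the way to its stop, then let the lever spring back. After that fold the hinged upper half down onto the base, take the locking pin from its holder and push it straight down through the aligned holes until its collar presses the upper half fully shut against its springs. Finish while still holding the pin and pressing it down: do not let go, or the jig springs ajar.

Things in the scene. Friction and masses are not known exactly. Their poses are not given: they have to be found in the camera images.
- jig: fixed base half of the jig: dark steel block 140 x 205 x 30 mm (x -65 to +75, y -150 to +55 mm in its frame). Origin at bench height under the closed upper half; x points away from the robot (to the hinge), y left, z up; turned by up to 0.3 rad. On its top (z=30 mm) two aluminium rails 14 mm high (along y, at x=-51 and +51 mm) and an end stop guide the carrier
- base_hole (a point): centre of the mouth of the vertical 13 mm through hole in the base block, at jig frame (-30, 0, 30) mm. The pin finally stands here
- lid: aluminium upper half: plate 112 x 80 x 10 mm with window, pin hole and front lip. Origin on the hinge axis at the back of the jig; its x, y, z are the jig's when fully shut, its plate lies to -x. Starts 1.0 to 1.3 rad open. Stiff hinge: stays where left (may sink a little). Springs hold it 0.06 rad off its hinge leaf: pressed down and let go, it rests ajar, its front edge about 7 mm up
- hinge (a joint): angle in rad of the hinge leaf that carries the upper half through springs: starts 0.95 to 1.25, 0 = down at its stop. The unpressed upper half stands 0.06 rad more open than this. With the leaf at 0, about 5 N down on the pin hole presses the upper half those 0.06 rad onto its hard stop, fully shut
- lid_hinge (a point): point on the hinge axis (parallel to jig y), jig frame (66, 0, 51) mm
- lid_edge (a point): on the outer (upper) face of the upper half, 112 mm from the hinge axis, near the front edge, mid-width; a 34 mm wide lip goes on 17 mm further. Push here from above, in an arc about lid_hinge, to fold it down. When shut it is at jig frame (-46, 0, 57) mm
- lid_hole (a point): centre of the mouth of the 14 mm hole, on the outer face of the upper half, 96 mm from the hinge axis. When shut it stands over base_hole, 57 mm above the bench
- lever (a joint): angle in rad of the steel advance lever at the right (-y) of the jig: 0 = at rest, 0.74 = at its stop. It swings level about the vertical axis at lever_pivot, its knob moving to the jig's left (+y). Its spring (0.7 N at the knob at rest, 1.6 N at the stop) swings it back when let go
- lever_pivot (a point): on the lever's vertical axis, jig frame (30, -108, 41) mm
- lever_knob (a point): middle of the upright black knob (16 mm in diameter, 40 mm tall, z 51 to 91 mm) at the lever's end, 100 mm from the pivot. At joint 0 the lever points from the pivot to jig -x turned 0.37 rad toward -y, at the stop to -x turned 0.37 rad toward +y. A roller 40 mm from the pivot pushes the carrier's tail
- carrier: loose grey tray 90 x 70 x 13 mm with a green circuit board, a 15 mm hole and a tail 50 mm long to the right (-y); slides along jig y between the rails. Origin under the middle of the tray, axes parallel to the jig's. Starts 20 to 27 mm right of home. Home (to about 1 mm once the lever was at its stop): origin at jig frame (0, 0, 30) mm, its hole over base_hole
- pin: loose locking pin 86 mm long, about 80 g: shaft 10 mm thick and 46 mm long with tapered end, steel collar 28 mm wide, 5 mm thick, and black round head 22 mm in diameter, 5 to 40 mm above the origin. Origin at the middle of the collar's underside, z up. Stands upright in the holder, collar on the holder's top. With the jig pinned shut its origin is 57 mm above the bench
- pin_tip (a point): lower end of the pin's shaft, 46 mm below its origin; about 11 mm above the bench when fully pinned
- holder: fixed dark steel block 60 x 60 x 50 mm on the bench to the right of the jig, with a 48 mm deep hole in the middle in which the pin stands. Origin at the centre of its underside
Things that resemble listed ones, but are neither listed nor needed, are in the scene too. There is more than one size of the pin; the job needs the largest.

How it is judged:
By the outcome, as a careful person would: the job done as asked, in the order asked, and still so for the second after the job is handed in, while the arm keeps its last pose, push and grip.
It also fails if it takes over 72 s, if anything falls off the work surface, if the arm or the gripper's body presses on something with over 40 N, if the wrist force passes 120 N, or if a joint passes its speed limit or range.

## Working session

There is one attempt and no reset: what is moved stays moved. The work goes in short steps, Python scripts to look and compute and a tool call to move; the robot and the scene stay as the last step left them, time stands still between calls to the robot, and variables do not carry over. Pictures are saved under pics/ and viewed, about 8 in all and at most 12, crops included, and the job is handed in when it is done.

Besides the shell and the picture viewer there is one more tool, called after ">>>" as name([rows], argument=value, ...), one row to a line, values as JSON. step_arm: Moves the arm, as the interface text tells. Its arguments: {"type":"object","properties":{"targets":{"type":"array","items":{"type":"array","items":{"type":"array","items":{"type":"number"}}}},"jaw":{"type":"number"}},"required":["targets"]}

```bash
ls; mkdir -p pics; cat > h.py <<'E'
import numpy as np, cv2
from plant import bot
from scipy.spatial.transform import Rotation as R
def cap(n):
    c=bot.capture(n); np.savez('pics/%s.npz'%n,**{k:np.array(v) for k,v in c.items()}); return c
def load(n): return dict(np.load('pics/%s.npz'%n))
def K(c):
    h,w=c['color'].shape[:2]; f=h/2/np.tan(np.radians(float(c['fov_y']))/2)
    return np.array([[f,0,float(c['cx'])],[0,f,float(c['cy'])],[0,0,1]])
def ray(c,u,v):
    p=cv2.undistortPoints(np.array([[[u,v]]],float),K(c),np.array(c['dist_coeffs'],float))[0,0]
    M=cv2.Rodrigues(np.array(c['rvec'],float))[0]; t=np.array(c['tvec'],float).ravel()
    return -M.T@t, M.T@np.array([p[0],p[1],1])
def atz(c,u,v,z):
    o,d=ray(c,u,v); return o+d*(z-o[2])/d[2]
def atd(c,u,v):
    o,d=ray(c,u,v); return o+d*float(np.median(c['depth'][int(v)-1:int(v)+2,int(u)-1:int(u)+2]))
def proj(c,P):
    return cv2.projectPoints(np.array(P,float).reshape(-1,1,3),np.array(c['rvec'],float),np.array(c['tvec'],float),K(c),np.array(c['dist_coeffs'],float))[0].reshape(-1,2)
def save(c,f,crop=None,s=1.5):
    im=c['color'][...,::-1]
    if crop: x,y,x2,y2=crop; im=im[y:y2,x:x2]
    cv2.imwrite('pics/'+f,cv2.resize(im,None,fx=s,fy=s,interpolation=cv2.INTER_CUBIC))
E
python3 - <<'E'
from h import *
print(bot.get_obs())
for n in('top','side'):
    c=cap(n); save(c,n+'1.png'); print(n,c['fov_y'],ray(c,256,192))
E
```

```text
pics
{'time': 0.0, 'joint_positions': array([-1.34502546e+00,  3.42692931e-01,  1.52504306e+00,  9.23397872e-07,
        1.27541272e+00, -1.46020992e-01]), 'dq': array([-0.00027221,  0.00026628,  0.00054733, -0.000261  , -0.00159666,
        0.00036393]), 'tau': array([ 6.54346641e-04, -4.31236231e+01, -2.44217527e+01,  7.16416142e-02,
        5.58476779e-02, -1.44411010e-04]), 'tool_pos': array([ 190.63960255, -488.70877786,  226.05134939]), 'tcp_rot': array([-1.71738477,  1.56924028,  1.79599947]), 'contact_force': array([ 0.58970038,  0.40446949, -0.36957713]), 'moment': array([ 0.03872533, -0.01952518,  0.00259865]), 'grip_width': 91.91764368444095}
top 52.29336159888223 (array([ 429.88894606, -152.15377473,  923.34601486]), array([ 0.1473035 ,  0.05343496, -0.98769542]))
side 43.1822136613091 (array([ 151.66959116, -763.77346269,  724.90194013]), array([ 0.40004257,  0.63748414, -0.65857843]))
```

View pics/top1.png

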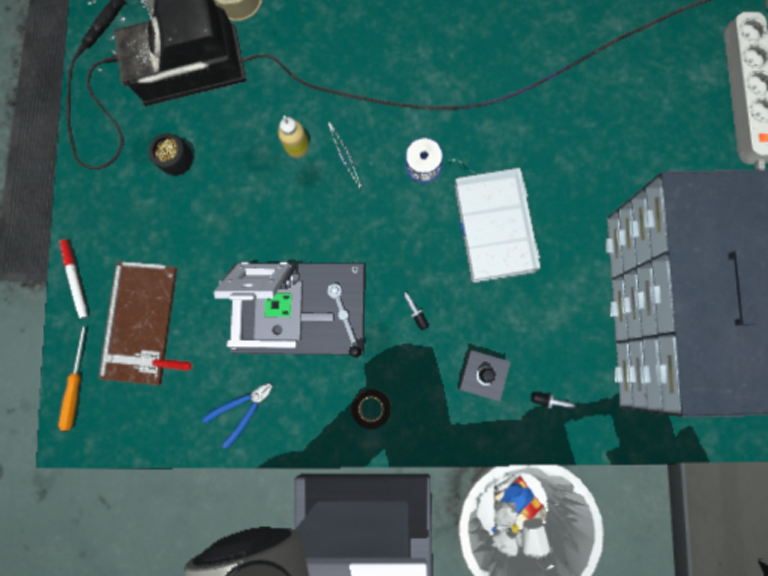

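View pics/side1.png

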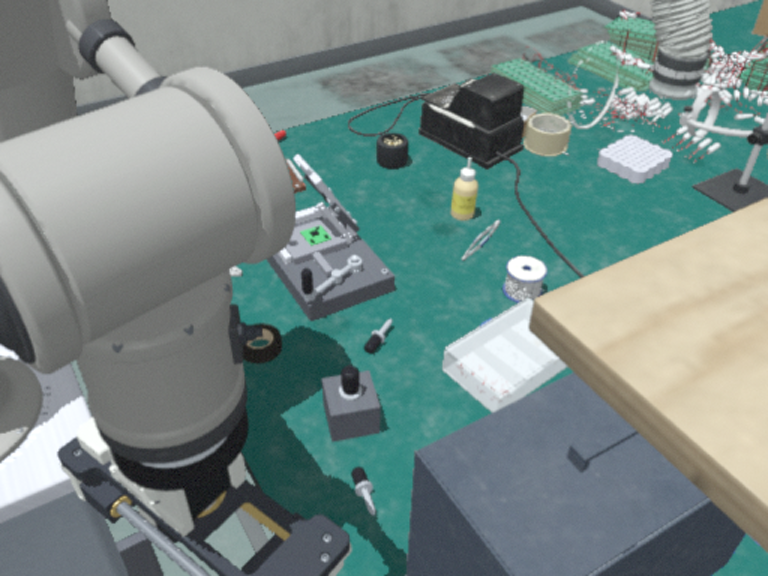

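```bash
python3 - <<'E'
from h import *
c=load('top'); save(c,'topc.png',(140,165,350,275),3.8)
E
```

```text
(no output)
```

View pics/topc.png

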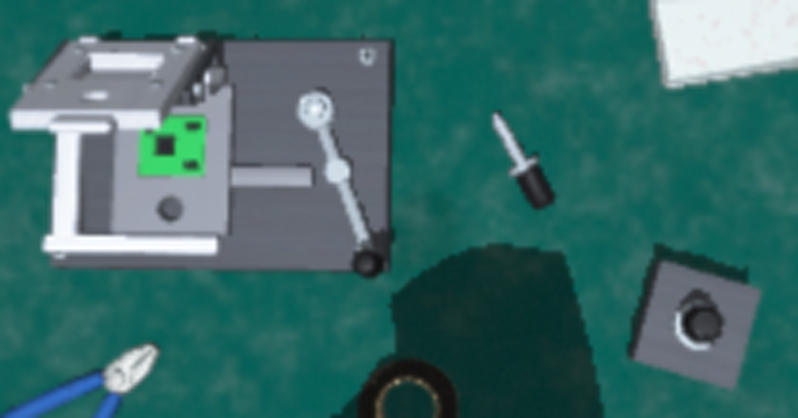

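```bash
python3 - <<'E'
from h import *
from scipy.optimize import least_squares
c=load('top'); f=lambda x,y:(140+(x+.5)/3.8-.5,165+(y+.5)/3.8-.5)
obs=[((75,-150,30),(391,40)),((-65,-150,30),(387,268)),((-65,55,30),(53,268)),((30,-108,50),(316,109)),
((30-100*np.cos(.37),-108-100*np.sin(.37),91),(368,261))]
P=np.array([o[0] for o in obs],float);U=np.array([f(*o[1]) for o in obs])
def W(x,P): return R.from_euler('z',x[2]).apply(P)+[x[0],x[1],0]
r=least_squares(lambda x:(proj(c,W(x,P))-U).ravel(),[400,-20,0]);print(r.x,r.fun.reshape(-1,2))
np.save('jig.npy',r.x)
for n,p in dict(hole=(-30,0,30),hinge=(66,0,51),pivot=(30,-108,41),knob=P[4]-[0,0,20]).items(): print(n,W(r.x,np.array([p],float))[0])
# lid front edge: lip / corners
for p in [(95,96),(15,125),(155,125),(70,40),(195,40)]: print(p,atd(c,*f(*p)))
print('pin',atz(c,*f(705,322),90),'depth',atd(c,*f(705,322)))
for p in [(672,258),(760,288),(736,387),(630,357)]: print('hold',atz(c,*f(*p),50),atd(c,*f(*p)))
print('hold mean',np.mean([atz(c,*f(*p),50) for p in [(665,258),(760,288),(736,387),(630,357)]],0))
E
```

```text
[ 5.31699837e+02  7.88917874e+01 -1.92748283e-02] [[-0.18471666 -0.10628243]
 [ 0.28995268  0.23336491]
 [-0.15488846 -0.00984257]
 [ 0.12297885 -0.33160704]
 [-0.07899145  0.18909852]]
hole [501.70540955  79.46999644  30.        ]
hinge [597.68757719  77.61972749  51.        ]
pivot [559.61271176 -29.66636025  41.        ]
knob [465.70033115 -64.02425262  71.        ]
(95, 96) [557.03952217  81.29427949 129.96452323]
(15, 125) [539.25276422 118.88035228 149.27001471]
(155, 125) [537.49928326  42.74695304 149.76789766]
(70, 40) [614.25438551 135.9362436    2.04965913]
(195, 40) [601.71646735  42.99975203  54.83144909]
pin [ 429.13716224 -250.59473235   90.        ] depth [ 429.13682643 -250.63870547   89.62774817]
hold [ 466.37421395 -237.61007697   50.        ] [ 468.4284176  -242.42146136    0.82863093]
hold [ 448.06400293 -287.80523105   50.        ] [ 4.49097065e+02 -2.95515597e+02  3.59415465e-01]
hold [ 391.73288148 -271.66057156   50.        ] [ 391.68462501 -271.81171339   48.89546776]
hold [ 409.80304439 -211.42721285   50.        ] [ 408.68376066 -214.73021592    1.33292996]
hold mean [ 429.01289429 -251.11066239   50.        ]
```

```bash
cat >> h.py <<'E'
def plan(x,y,z,yaw=None):
    "print tool-axis shift (m) and turn to world target; yaw = angle of jaw axis (tool y) deg, modulo 180"
    o=bot.get_obs(); M=R.from_euler('xyz',o['tcp_rot']).as_matrix()
    s=M.T@(np.array([x,y,z])-o['tool_pos'])/1000
    a=np.degrees(np.arctan2(M[1,1],M[0,1])); t=0
    if yaw is not None: t=-((yaw-a+90)%180-90)   # tool x points down
    print('t%.2f'%o['time'],'pos',o['tool_pos'].round(1),'jaw yaw %.1f'%a,'x down',M[:,0].round(3),'F',o['contact_force'].round(1),'w %.1f'%o['grip_width'])
    print('shift',s.round(4),'turn %.1f'%t,'rows',np.ceil(np.linalg.norm(s)/.0417),np.ceil(abs(t)/7.16))
E
python3 - <<'E'
from h import *
plan(464,-110,230,88.9)
c=load('top')
for p in [(410,140),(415,180),(414,270),(450,200),(450,275)]: print(p,atd(c,*p).round())
c=load('side')
for p in [(356,203),(340,215),(450,230),(400,270),(275,305),(320,340)]: print('s',p,atd(c,*p).round())
E
```

```text
t0.10 pos [ 190.7 -488.8  226.1] jaw yaw -68.7 x down [-0.     0.001 -1.   ] F [ 0.3 -0.1  0.3] w 91.7
shift [-0.0034 -0.2536 -0.3923] turn 22.4 rows 12.0 4.0
(410, 140) [ 675. -462.   38.]
(415, 180) [ 578. -459.   57.]
(414, 270) [ 379. -459.   10.]
(450, 200) [ 513. -464.  214.]
(450, 275) [ 379. -460.  197.]
s (356, 203) [ 320. -610.  526.]
s (340, 215) [ 677. -249.   42.]
s (450, 230) [ 349. -656.  528.]
s (400, 270) [ 547. -504.  215.]
s (275, 305) [ 462. -342.    1.]
s (320, 340) [ 390. -535.  214.]
```

>>> step_arm([
  [[0,-0.021,-0.032,4.5],[0,-0.042,-0.065,9],[0,-0.064,-0.098,13.5],[0,-0.085,-0.131,18],[0,-0.106,-0.164,22.4]],
], jaw=1)

```text
time: 0.52
tool_pos: [305.4, -328.7, 226.0]
tcp_rot: [-1.253, 1.569, 1.865]
contact_force: [0.5, -0.7, 0.7]
grip_width: 63.2
```

```bash
python3 - <<'E'
from h import *
plan(464,-110,200,88.9)
E
```

```text
t0.52 pos [ 305.4 -328.7  226. ] jaw yaw -91.4 x down [-0.001  0.002 -1.   ] F [ 0.5 -0.7  0.7] w 63.2
shift [ 0.0263 -0.2223 -0.1533] turn -0.3 rows 7.0 1.0
```

>>> step_arm([
  [[0.004,-0.034,-0.024,0],[0.008,-0.068,-0.047,0],[0.012,-0.102,-0.07,0],[0.016,-0.136,-0.094,0],[0.02,-0.168,-0.116,0]],
])

```text
time: 0.93
tool_pos: [426.1, -161.4, 206.0]
tcp_rot: [-1.217, 1.569, 1.901]
contact_force: [0.0, -0.9, 0.0]
grip_width: 29.7
```

>>> step_arm([
  [[0.006,-0.02,-0.014,0],[0.006,-0.04,-0.028,0],[0.006,-0.054,-0.037,0],[0.006,-0.054,-0.037,0],[0.006,-0.054,-0.037,0]],
])

```text
time: 1.35
tool_pos: [464.3, -107.7, 199.7]
tcp_rot: [-0.867, 1.568, 2.253]
contact_force: [-0.4, -0.0, -0.3]
grip_width: 0.6
```

```bash
python3 - <<'E'
from h import *
plan(464,-106,62,88.9)
E
```

```text
t1.35 pos [ 464.3 -107.7  199.7] jaw yaw -91.2 x down [-0.002  0.002 -1.   ] F [-0.4 -0.  -0.3] w 0.6
shift [ 1.377e-01 -1.400e-03  1.000e-04] turn -0.1 rows 4.0 1.0
```

>>> step_arm([
  [[0.034,0,0,0],[0.068,0,0,0],[0.102,0,0,0],[0.136,0,0,0],[0.138,0,0,0]],
])

```text
time: 1.77
tool_pos: [459.7, -107.1, 56.9]
tcp_rot: [-0.446, 1.558, 2.673]
contact_force: [-0.8, 0.8, -0.2]
grip_width: 0.3
```

>>> step_arm([
  [[0,-0.013,0,0],[0,-0.026,0,0],[0,-0.039,0,0],[0,-0.052,0,0],[0,-0.065,0,0]],
])

```text
time: 2.18
tool_pos: [461.7, -42.0, 59.4]
tcp_rot: [-0.434, 1.56, 2.684]
contact_force: [-0.5, -1.7, -1.1]
grip_width: 0.5
```

>>> step_arm([
  [[0,-0.006,0,0],[0,-0.012,0,0],[0,-0.018,0,0],[0,-0.022,0,0],[0,-0.022,0,0]],
])

```text
time: 2.6
tool_pos: [463.1, -19.7, 60.2]
tcp_rot: [-0.506, 1.562, 2.612]
contact_force: [0.9, -1.4, 1.0]
grip_width: 0.3
```

```bash
python3 - <<'E'
from h import *
c=cap('top'); save(c,'lev.png',(140,150,280,270),5)
plan(464,-15,60,88.9)
E
```

```text
t2.65 pos [462.7 -19.9  59.9] jaw yaw -91.3 x down [-0.009  0.005 -1.   ] F [ 0.7 -1.8  1.1] w 0.6
shift [-0.0001 -0.0049 -0.0012] turn -0.2 rows 1.0 1.0
```

View pics/lev.png

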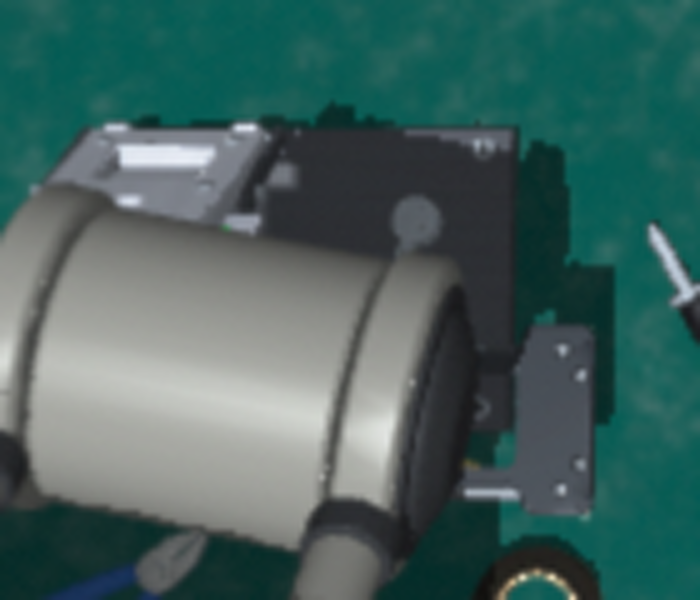

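>>> step_arm([
  [[0,-0.002,0,0],[0,-0.004,0,0],[0,-0.005,0,0],[0,-0.006,0,0],[0,-0.006,0,0]],
])

```text
time: 3.07
tool_pos: [463.3, -14.7, 60.0]
tcp_rot: [-0.393, 1.563, 2.725]
contact_force: [3.1, -6.8, -0.4]
grip_width: 0.6
```

>>> step_arm([
  [[0,-0.001,0,0],[0,-0.002,0,0],[0,-0.003,0,0],[0,-0.003,0,0],[0,-0.003,0,0]],
])

```text
time: 3.48
tool_pos: [463.7, -13.7, 60.0]
tcp_rot: [-0.015, 1.564, 3.104]
contact_force: [0.3, -14.3, -0.9]
grip_width: 0.5
```

>>> step_arm([
  [[0,0.018,0,0],[0,0.036,0,0],[0,0.054,0,0],[0,0.074,0,0],[0,0.095,0,0]],
])

```text
time: 3.9
tool_pos: [460.4, -108.6, 59.5]
tcp_rot: [-0.179, 1.561, 2.94]
contact_force: [0.3, -0.9, 0.0]
grip_width: 0.7
```

>>> step_arm([
  [[-0.03,0,0,0],[-0.07,0,0,0],[-0.11,0.005,0,0],[-0.15,0.01,0,0],[-0.19,0.02,0,0]],
])

```text
time: 4.32
tool_pos: [460.6, -127.7, 250.9]
tcp_rot: [-0.323, 1.558, 2.797]
contact_force: [1.0, -0.5, -0.5]
grip_width: 0.5
```

```bash
python3 - <<'E'
from h import *
plan(560,80,250,88.9)
c=cap('top'); save(c,'lev2.png',(140,150,280,270),5)
E
```

```text
t4.32 pos [ 460.6 -127.7  250.9] jaw yaw -91.2 x down [-0.012  0.004 -1.   ] F [ 1.  -0.5 -0.5] w 0.5
shift [ 0.0006 -0.2098 -0.0949] turn -0.1 rows 6.0 1.0
```

View pics/lev2.png

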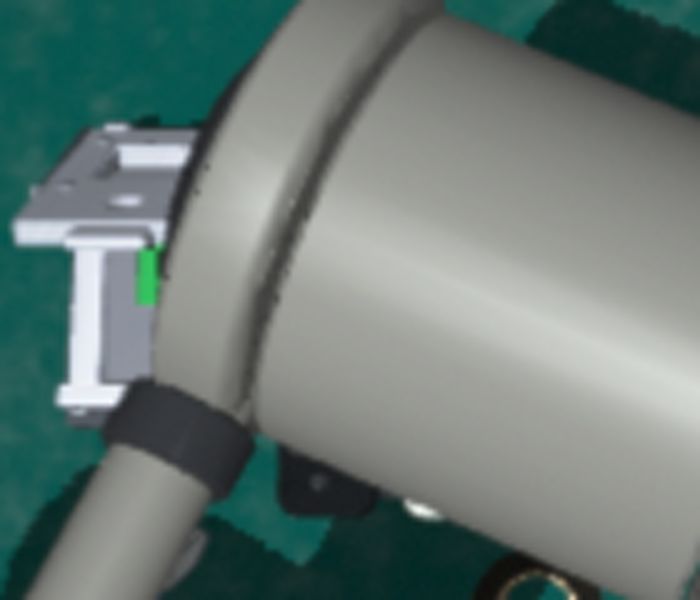

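```bash
python3 - <<'E'
from h import *
x=np.load('jig.npy'); c=load('top')
f=lambda a,b:(140+(a+.5)/5-.5,150+(b+.5)/5-.5)
for p in [(102,300),(102,370),(138,270)]:
    w=atz(c,*f(*p),43)-[x[0],x[1],0]; print(R.from_euler('z',-x[2]).apply(w).round(1))
g=lambda a,b:(140+(a+.5)/3.8-.5,165+(b+.5)/3.8-.5)
for p in [(113,200),(140,150),(170,209)]:
    w=atz(c,*g(*p),43)-[x[0],x[1],0]; print('before',R.from_euler('z',-x[2]).apply(w).round(1))
E
```

```text
[-7.  37.8 43. ]
[-39.1  36.6  43. ]
[ 6.8 21.5 43. ]
before [-24.6  15.3  43. ]
before [ 5.6 -0.2 43. ]
before [-30.  -19.6  43. ]
```

>>> step_arm([
  [[0,-0.032,-0.016,0],[0,-0.064,-0.032,0],[0,-0.096,-0.048,0],[0,-0.128,-0.064,0],[0,-0.16,-0.08,0]],
])

```text
time: 4.78
tool_pos: [547.2, 29.2, 257.6]
tcp_rot: [0.807, 1.568, -2.357]
contact_force: [0.7, -0.0, -0.4]
grip_width: 0.6
```

>>> step_arm([
  [[0.01,-0.025,-0.01,0],[0.025,-0.046,-0.021,0],[0.04,-0.046,-0.021,0],[0.055,-0.046,-0.021,0],[0.06,-0.046,-0.021,0]],
])

```text
time: 5.2
tool_pos: [567.1, 75.7, 194.0]
tcp_rot: [0.17, 1.562, -2.993]
contact_force: [-0.3, -0.2, -0.5]
grip_width: 0.5
```

```bash
python3 - <<'E'
from h import *
plan(557,79,158,88.9)
c=cap('side'); save(c,'lid.png',(150,60,330,220),4)
E
```

```text
t5.20 pos [567.1  75.7 194. ] jaw yaw -91.2 x down [-0.009 -0.001 -1.   ] F [-0.3 -0.2 -0.5] w 0.5
shift [ 0.0361 -0.0032  0.0098] turn -0.1 rows 1.0 1.0
```

View pics/lid.png

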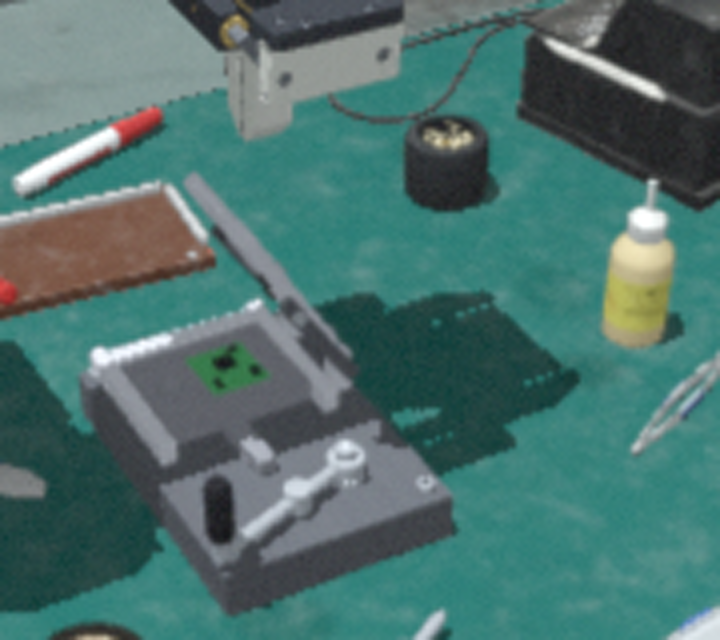

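>>> step_arm([
  [[0.02,-0.002,0.005,0],[0.036,-0.003,0.01,0],[0.042,-0.003,0.014,0],[0.048,-0.003,0.02,0],[0.053,-0.003,0.026,0]],
])

```text
time: 5.67
tool_pos: [541.0, 78.5, 142.1]
tcp_rot: [0.216, 1.564, -2.948]
contact_force: [-0.3, -0.4, 1.3]
grip_width: 0.3
```

```bash
python3 - <<'E'
from h import *
plan(518,79,119,88.9)
E
```

```text
t5.67 pos [541.   78.5 142.1] jaw yaw -91.3 x down [-0.007 -0.001 -1.   ] F [-0.3 -0.4  1.3] w 0.3
shift [ 0.0232 -0.      0.0228] turn -0.2 rows 1.0 1.0
```

>>> step_arm([
  [[0.007,0,0.008,0],[0.014,0,0.016,0],[0.023,0,0.023,0],[0.032,0,0.029,0],[0.042,0,0.035,0]],
])

```text
time: 6.08
tool_pos: [505.9, 79.1, 101.1]
tcp_rot: [0.297, 1.566, -2.868]
contact_force: [-0.2, 0.5, 0.6]
grip_width: 0.6
```

>>> step_arm([
  [[0.008,0,0.003,0],[0.016,0,0.006,0],[0.023,0,0.008,0],[0.03,0,0.01,0],[0.036,0,0.011,0]],
])

```text
time: 6.5
tool_pos: [494.8, 79.3, 64.6]
tcp_rot: [0.326, 1.567, -2.839]
contact_force: [0.2, -0.7, 0.2]
grip_width: 0.0
```

>>> step_arm([
  [[0.002,0,0.001,0],[0.004,0,0.002,0],[0.006,0,0.003,0],[0.008,0,0.003,0],[0.008,0,0.003,0]],
])

```text
time: 6.92
tool_pos: [492.7, 79.3, 57.0]
tcp_rot: [0.595, 1.569, -2.569]
contact_force: [2.0, -0.6, 4.0]
grip_width: 0.6
```

```bash
python3 - <<'E'
from h import *
plan(490,79,55,88.9)
c=cap('side'); save(c,'lid2.png',(150,60,330,220),4)
E
```

```text
t6.92 pos [492.7  79.3  57. ] jaw yaw -91.3 x down [-0.002 -0.001 -1.   ] F [ 2.  -0.6  4. ] w 0.6
shift [0.002  0.0004 0.0027] turn -0.2 rows 1.0 1.0
```

View pics/lid2.png

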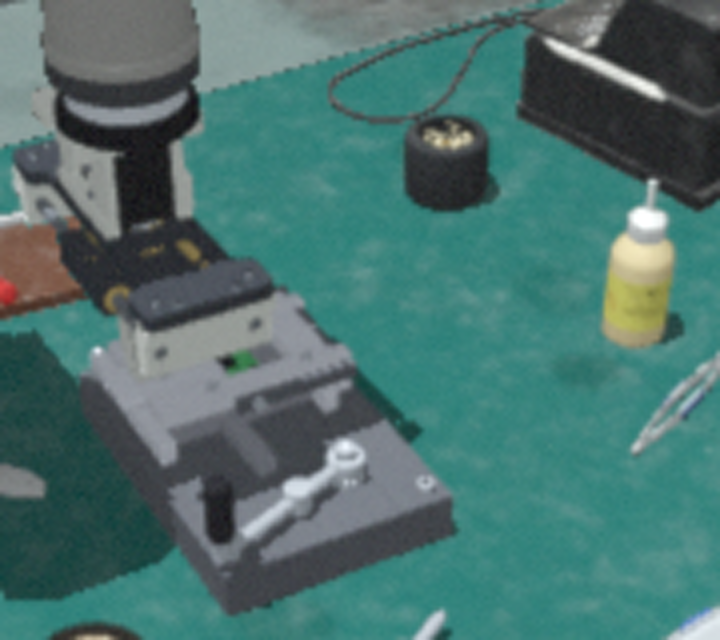

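>>> step_arm([
  [[0.001,0,0,0],[0.002,0,0,0],[0.003,0,0,0],[0.004,0,0,0],[0.004,0,0,0]],
])

```text
time: 7.38
tool_pos: [492.9, 79.4, 55.6]
tcp_rot: [1.235, 1.569, -1.929]
contact_force: [-6.5, -1.5, 27.1]
grip_width: 0.8
```

>>> step_arm([
  [[-0.03,0,0,0],[-0.07,0,0,0],[-0.105,0.02,0.004,0],[-0.125,0.055,0.012,0],[-0.13,0.095,0.02,0]],
], jaw=1)

```text
time: 7.8
tool_pos: [471.5, -14.9, 189.2]
tcp_rot: [2.728, 1.566, -0.433]
contact_force: [1.0, -0.3, 0.1]
grip_width: 0.3
```

>>> step_arm([
  [[0,0.04,0.007,0],[0,0.08,0.014,0],[0,0.12,0.021,0],[0,0.16,0.028,0],[0,0.195,0.034,0]],
], jaw=0)

```text
time: 8.22
tool_pos: [432.2, -211.0, 189.0]
tcp_rot: [2.796, 1.568, -0.365]
contact_force: [0.7, 0.3, 0.0]
grip_width: 29.1
```

```bash
python3 - <<'E'
from h import *
plan(429,-251,150,88.9)
E
```

```text
t8.22 pos [ 432.2 -211.   189. ] jaw yaw -91.1 x down [ 0.003 -0.001 -1.   ] F [0.7 0.3 0. ] w 29.1
shift [0.039  0.04   0.0025] turn -0.0 rows 2.0 1.0
```

>>> step_arm([
  [[0.01,0.02,0.001,0],[0.02,0.04,0.003,0],[0.03,0.04,0.003,0],[0.039,0.04,0.003,0],[0.039,0.04,0.003,0]],
])

```text
time: 8.63
tool_pos: [426.9, -249.7, 147.7]
tcp_rot: [-1.016, 1.568, 2.106]
contact_force: [0.7, 0.6, 1.0]
grip_width: 62.7
```

```bash
python3 - <<'E'
from h import *
plan(429,-251,58,88.9)
c=cap('wrist'); save(c,'w1.png')
print(proj(c,[[429,-251,90],[429,-251,55],[429,-251,50]]))
x=np.load('jig.npy'); print(proj(load('top'),[[501.7,79.5,57]]))
E
```

```text
t8.63 pos [ 426.9 -249.7  147.7] jaw yaw -91.2 x down [-0.002  0.003 -1.   ] F [0.7 0.6 1. ] w 62.7
shift [ 0.0897  0.0015 -0.0022] turn -0.1 rows 3.0 1.0
[[249.34289212 205.05036027]
 [249.27171503 192.71393949]
 [249.26298492 191.2038823 ]]
[[174.27524243 219.13873202]]
```

View pics/w1.png

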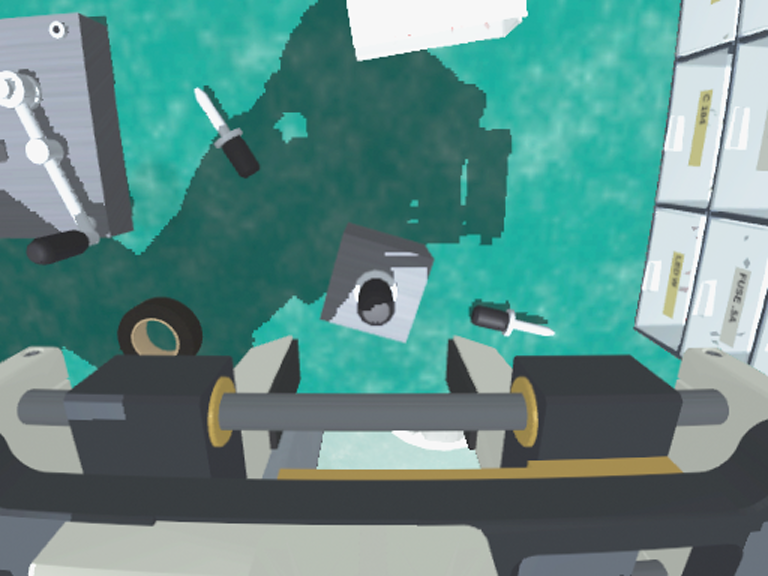

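>>> step_arm([
  [[0.025,0.001,-0.002,0],[0.05,0.0015,-0.002,0],[0.075,0.0015,-0.002,0],[0.089,0.0015,-0.002,0],[0.089,0.0015,-0.002,0]],
])

```text
time: 9.1
tool_pos: [428.3, -249.2, 57.6]
tcp_rot: [-0.825, 1.564, 2.299]
contact_force: [-0.6, -0.3, 0.8]
grip_width: 91.1
```

```bash
python3 - <<'E'
from h import *
plan(429,-251,58,88.9)
E
```

```text
t9.10 pos [ 428.3 -249.2   57.6] jaw yaw -91.0 x down [-0.005  0.005 -1.   ] F [-0.6 -0.3  0.8] w 91.1
shift [-0.0004  0.0018 -0.0008] turn 0.1 rows 1.0 1.0
```

>>> step_arm([
  [[0,0.0015,-0.001,0],[0,0.0015,-0.001,0],[0,0.0015,-0.001,0],[0,0.0015,-0.001,0],[0,0.0015,-0.001,0]],
], jaw=1)

```text
time: 9.52
tool_pos: [429.7, -251.0, 58.5]
tcp_rot: [-0.881, 1.566, 2.242]
contact_force: [0.1, 0.2, -0.1]
grip_width: 63.3
```

>>> step_arm([
  [[0,0,0,0],[0,0,0,0],[0,0,0,0],[0,0,0,0],[0,0,0,0]],
])

```text
time: 9.93
tool_pos: [429.7, -251.0, 58.5]
tcp_rot: [-0.885, 1.566, 2.239]
contact_force: [-0.2, 0.2, -0.0]
grip_width: 29.8
```

>>> step_arm([
  [[-0.01,0,0,0],[-0.03,0,0,0],[-0.055,0,0,0],[-0.08,0,0,0],[-0.105,0,0,0]],
])

```text
time: 10.35
tool_pos: [429.7, -251.2, 165.2]
tcp_rot: [-0.87, 1.565, 2.253]
contact_force: [-0.1, -0.6, -0.7]
grip_width: 20.8
```

```bash
python3 - <<'E'
from h import *
plan(429,-251,58,88.9)
c=cap('side'); p=proj(c,[[429.7,-251,165]])[0]; print(p)
u,v=map(int,p); save(c,'s3.png',(u-70,v-60,u+70,v+80),4)
E
```

```text
t10.35 pos [ 429.7 -251.2  165.2] jaw yaw -91.0 x down [-0.003  0.004 -1.   ] F [-0.1 -0.6 -0.7] w 20.8
shift [0.1072 0.0002 0.0004] turn 0.1 rows 3.0 1.0
[233.20101542 214.33993905]
```

View pics/s3.png

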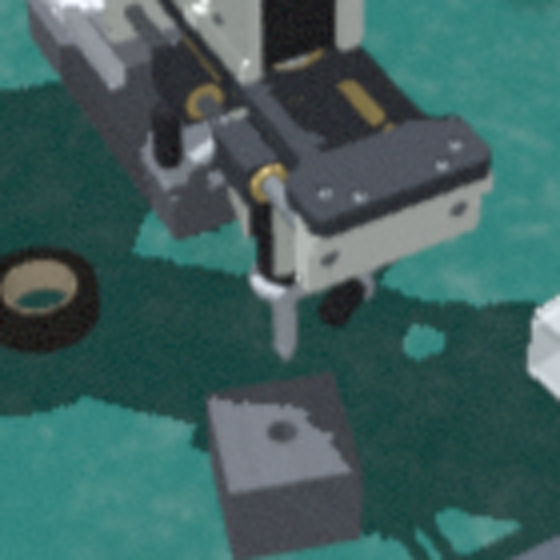

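```bash
python3 - <<'E'
from h import *
c=load('side'); 
for z in (160,150,140,120,110,105,100,95): print(z,((proj(c,[[429.7,-251.2,z]])[0]-[233-70,214-60])*4+1.5).round(1))
# depth of tip & collar
for p in [(287,352),(287,330),(285,312),(275,287)]:
    print(p,atd(c,163+p[0]/4,154+p[1]/4).round(1))
E
```

```text
160 [282.7 251.8]
150 [283.  268.9]
140 [283.3 285.7]
120 [283.9 318.6]
110 [284.2 334.6]
105 [284.4 342.6]
100 [284.5 350.4]
95 [284.7 358.2]
(287, 352) [ 428.7 -256.5  103.5]
(287, 330) [ 428.1 -258.   119. ]
(285, 312) [ 427.9 -256.8  129.1]
(275, 287) [ 421.6 -260.2  150.3]
```

>>> step_arm([
  [[0.02,0,0,0],[0.04,0,0,0],[0.055,0,0,0],[0.068,0,0,0],[0.08,0,0,0]],
])

```text
time: 10.82
tool_pos: [431.5, -252.2, 89.9]
tcp_rot: [-3.096, 1.569, 0.028]
contact_force: [-2.1, 2.8, 0.4]
grip_width: 20.9
```

>>> step_arm([
  [[0.002,0,0,0],[0.004,0,0,0],[0.006,0,0,0],[0.008,0,0,0],[0.01,0,0,0]],
])

```text
time: 11.23
tool_pos: [431.3, -252.0, 80.3]
tcp_rot: [-2.964, 1.569, 0.159]
contact_force: [-2.7, 3.1, 2.1]
grip_width: 21.1
```

>>> step_arm([
  [[0.002,-0.0005,0.001,0],[0.004,-0.001,0.0015,0],[0.006,-0.001,0.0015,0],[0.008,-0.001,0.0015,0],[0.008,-0.001,0.0015,0]],
])

```text
time: 11.65
tool_pos: [430.0, -251.2, 72.0]
tcp_rot: [3.134, 1.569, -0.025]
contact_force: [-0.1, -0.0, -0.7]
grip_width: 20.9
```

>>> step_arm([
  [[0.001,0,0,0],[0.001,0,0,0],[0.001,0,0,0],[0.001,0,0,0],[0.001,0,0,0]],
], jaw=0.6)

```text
time: 12.07
tool_pos: [430.1, -251.3, 71.1]
tcp_rot: [3.069, 1.569, -0.091]
contact_force: [0.4, -0.3, -0.1]
grip_width: 36.7
```

>>> step_arm([
  [[0.004,0,0,0],[0.008,0,0,0],[0.012,0,0,0],[0.012,0,0,0],[0.012,0,0,0]],
])

```text
time: 12.48
tool_pos: [429.9, -251.1, 58.7]
tcp_rot: [-2.804, 1.569, 0.32]
contact_force: [0.2, 0.5, -0.3]
grip_width: 36.4
```

>>> step_arm([
  [[0.001,0,0,0],[0.001,0,0,0],[0.001,0,0,0],[0.001,0,0,0],[0.001,0,0,0]],
], jaw=1)

```text
time: 12.9
tool_pos: [429.9, -251.1, 57.7]
tcp_rot: [-2.814, 1.569, 0.31]
contact_force: [0.6, -0.3, -0.6]
grip_width: 21.3
```

>>> step_arm([
  [[0,0,0,0],[0,0,0,0],[0,0,0,0],[0,0,0,0],[0,0,0,0]],
])

```text
time: 13.32
tool_pos: [429.9, -251.1, 57.7]
tcp_rot: [-2.804, 1.569, 0.319]
contact_force: [0.1, -0.3, -1.0]
grip_width: 21.6
```

>>> step_arm([
  [[-0.012,0,0,0],[-0.035,0,0,0],[-0.06,0,0,0],[-0.09,0,0,0],[-0.12,0,0,0]],
])

```text
time: 13.73
tool_pos: [429.3, -250.8, 178.7]
tcp_rot: [-2.024, 1.569, 1.1]
contact_force: [0.5, -1.3, -0.1]
grip_width: 21.1
```

```bash
python3 - <<'E'
from h import *
plan(502,79.5,178,88.9)
c=cap('top'); 
c2=cap('side'); p=proj(c2,[[502,79.5,60]])[0];print(p, proj(c,[[502,79.5,62.7],[502,79.5,30]]))
u,v=map(int,p)
a=cv2.resize(c['color'][185:245,140:210],None,fx=7,fy=7,interpolation=cv2.INTER_CUBIC)
b=cv2.resize(c2['color'][v-30:v+30,u-25:u+25],None,fx=7,fy=7,interpolation=cv2.INTER_CUBIC); print(u,v)
cv2.imwrite('pics/h.png',np.hstack([a,b])[...,::-1])
E
```

```text
t13.73 pos [ 429.3 -250.8  178.7] jaw yaw -91.0 x down [ 0.001  0.001 -1.   ] F [ 0.5 -1.3 -0.1] w 21.1
shift [ 0.0011 -0.3315 -0.0668] turn 0.1 rows 9.0 1.0
[191.13413171 150.27330176] [[173.60725202 218.80594456]
 [177.33744806 219.91644068]]
191 150
```

View pics/h.png

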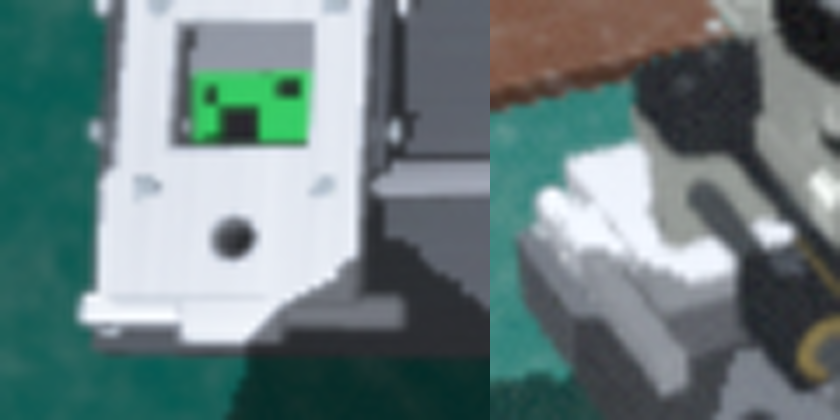

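```bash
python3 - <<'E'
from h import *
c=load('top'); f=lambda a,b:(140+(a+.5)/7-.5,185+(b+.5)/7-.5)
print('hole',atz(c,*f(233,238),62.7).round(1))
g=cv2.cvtColor(c['color'],cv2.COLOR_RGB2GRAY).astype(float)
w=np.clip(170-g[213:225,168:179],0,None); w[w<30]=0; vv,uu=np.mgrid[213:225,168:179]
u,v=(w*uu).sum()/w.sum(),(w*vv).sum()/w.sum(); print(u,v,atz(c,u,v,62.7).round(1))
for r in (240,270): print('edges',atz(c,*f(98,r),62.7).round(1),atz(c,*f(362,r),62.7).round(1))
# refined base edges: right edge
print('pin now',atd(c,*proj(c,[[429,-251,178]])[0]))
E
```

```text
hole [502.6  81.2  62.7]
173.10854271356783 218.79145728643215 [502.1  80.6  62.7]
edges [502.7 125.1  62.7] [501.1  39.6  62.7]
edges [493.1 124.9  62.7] [491.6  39.5  62.7]
pin now [ 429.41576351 -204.76923794  526.60121543]
```

>>> step_arm([
  [[0,-0.03,-0.006,0],[0,-0.065,-0.013,0],[0,-0.1,-0.02,0],[0,-0.135,-0.027,0],[0,-0.17,-0.034,0]],
])

```text
time: 14.25
tool_pos: [468.4, -81.7, 181.0]
tcp_rot: [2.58, 1.562, -0.58]
contact_force: [0.8, 0.5, -0.7]
grip_width: 20.6
```

>>> step_arm([
  [[0,-0.035,-0.007,0],[0,-0.07,-0.014,0],[0,-0.105,-0.021,0],[0,-0.135,-0.027,0],[0,-0.155,-0.032,0]],
])

```text
time: 14.67
tool_pos: [502.9, 75.5, 179.5]
tcp_rot: [2.548, 1.563, -0.61]
contact_force: [0.2, -0.6, -1.1]
grip_width: 21.4
```

```bash
python3 - <<'E'
from h import *
plan(502.8,80.1,130,88.9)
E
```

```text
t14.67 pos [502.9  75.5 179.5] jaw yaw -90.9 x down [ 0.006 -0.005 -1.   ] F [ 0.2 -0.6 -1.1] w 21.4
shift [ 0.0495 -0.0049  0.0005] turn 0.2 rows 2.0 1.0
```

>>> step_arm([
  [[0.015,-0.003,0,0],[0.03,-0.005,0.0005,0],[0.045,-0.005,0.0005,0],[0.051,-0.005,0.0005,0],[0.051,-0.005,0.0005,0]],
])

```text
time: 15.08
tool_pos: [501.4, 80.2, 126.5]
tcp_rot: [2.034, 1.566, -1.124]
contact_force: [-0.8, -0.0, -1.0]
grip_width: 20.9
```

```bash
python3 - <<'E'
from h import *
plan(502.8,80.1,105,88.9)
c=cap('side'); p=proj(c,[[502,80,75]])[0];u,v=map(int,p)
c2=cap('wrist'); print(u,v,proj(c2,[[502,80,75]]))
a=cv2.resize(c['color'][v-40:v+40,u-40:u+40],None,fx=7,fy=7,interpolation=cv2.INTER_CUBIC)
cv2.imwrite('pics/i.png',a[...,::-1])
E
```

```text
t15.08 pos [501.4  80.2 126.5] jaw yaw -90.9 x down [ 0.002 -0.005 -1.   ] F [-0.8 -0.  -1. ] w 20.9
shift [ 0.0215  0.     -0.0013] turn 0.2 rows 1.0 1.0
190 144 [[247.58289493 210.16690854]]
```

View pics/i.png

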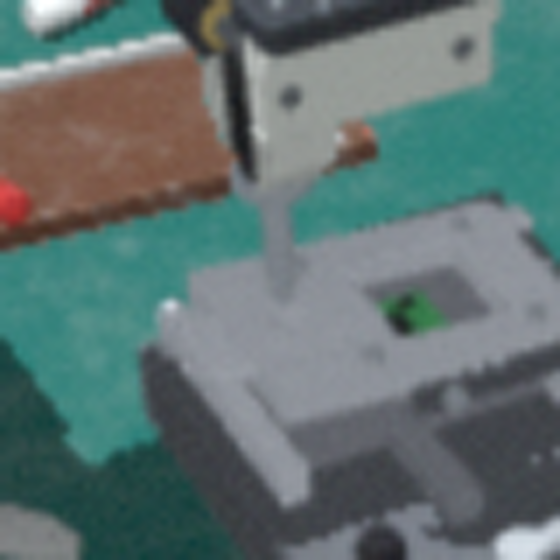

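>>> step_arm([
  [[0.002,0,-0.001,0],[0.006,0,-0.0013,0],[0.01,0,-0.0013,0],[0.014,0,-0.0013,0],[0.018,0,-0.0013,0]],
])

```text
time: 15.6
tool_pos: [504.3, 79.9, 110.2]
tcp_rot: [2.535, 1.563, -0.624]
contact_force: [0.5, -0.0, -1.4]
grip_width: 21.0
```

>>> step_arm([
  [[0.003,0,0.001,0],[0.006,0,0.0013,0],[0.009,0,0.0013,0],[0.012,0,0.0013,0],[0.015,0,0.0013,0]],
])

```text
time: 16.02
tool_pos: [503.1, 79.9, 94.9]
tcp_rot: [2.54, 1.563, -0.619]
contact_force: [-0.5, 0.3, -1.1]
grip_width: 21.3
```

Tip ~41 mm, no contact. Continue.

>>> step_arm([
  [[0.003,0,0,0],[0.006,0,0,0],[0.009,0,0,0],[0.012,0,0,0],[0.015,0,0,0]],
])

```text
time: 16.43
tool_pos: [503.2, 79.8, 79.6]
tcp_rot: [2.549, 1.563, -0.609]
contact_force: [0.1, -0.1, -1.1]
grip_width: 21.0
```

>>> step_arm([
  [[0.002,0,0,0],[0.004,0,0,0],[0.006,0,0,0],[0.008,0,0,0],[0.01,0,0,0]],
])

```text
time: 16.85
tool_pos: [503.3, 79.8, 69.6]
tcp_rot: [2.551, 1.563, -0.607]
contact_force: [-1.4, 0.9, 2.4]
grip_width: 21.2
```

>>> step_arm([
  [[0.001,0,0,0],[0.002,0,0,0],[0.003,0,0,0],[0.004,0,0,0],[0.005,0,0,0]],
])

```text
time: 17.27
tool_pos: [503.1, 79.8, 64.7]
tcp_rot: [2.526, 1.563, -0.633]
contact_force: [-2.1, 0.2, 3.7]
grip_width: 21.1
```

>>> step_arm([
  [[0.0005,0,0,0],[0.001,0,0,0],[0.0015,0,0,0],[0.002,0,0,0],[0.002,0,0,0]],
])

```text
time: 17.68
tool_pos: [503.1, 79.8, 63.8]
tcp_rot: [2.558, 1.563, -0.6]
contact_force: [-6.2, -0.0, 14.5]
grip_width: 21.4
```

>>> step_arm([
  [[0.0015,0,0.0008,0],[0.0015,0,0.0008,0],[0.0015,0,0.0008,0],[0.0015,0,0.0008,0],[0.0015,0,0.0008,0]],
])

```text
time: 18.1
tool_pos: [503.0, 79.8, 63.8]
tcp_rot: [2.689, 1.561, -0.469]
contact_force: [-4.2, -0.3, 14.8]
grip_width: 20.7
```

```bash
python3 - <<'E'
from h import *
plan(502.8,80.1,64,88.9)
c=cap('side'); p=proj(c,[[502,80,65]])[0];u,v=map(int,p)
a=cv2.resize(c['color'][v-40:v+40,u-40:u+60],None,fx=7,fy=7,interpolation=cv2.INTER_CUBIC)
cv2.imwrite('pics/j.png',a[...,::-1])
print(bot.get_obs()['contact_force'])
E
```

```text
t18.10 pos [503.   79.8  63.8] jaw yaw -91.0 x down [ 0.009 -0.005 -1.   ] F [-4.2 -0.3 14.8] w 20.7
shift [-0.0002 -0.0003  0.0002] turn 0.1 rows 1.0 1.0
[-4.77493046 -0.13679712 14.22635751]
```

View pics/j.png

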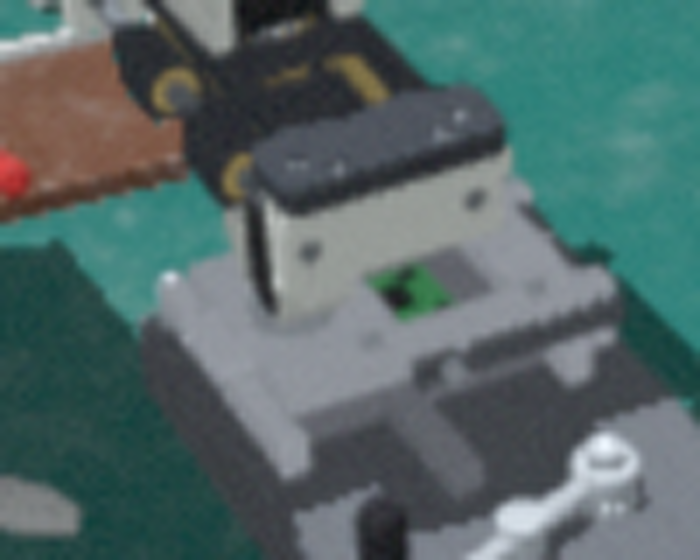

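The picture shows the lid flat on the base, the pin held under the fingers with its collar against the lid, and the lever back at rest (knob at about 382,525). The force holds steady at 14–15 N, so I'm handing in now.

```bash
python3 -c "
from plant import bot
print(bot.close_job())"
```

```text
the job is handed in; nothing more can be done
None
```

The job is done and handed in at about 18 s. The arm is still gripping the pin and pressing it down with about 14 N.

- **Carrier:** I swung the lever until the push force rose to 14 N with almost no further movement, which I took as its stop, then let it spring back. The carrier moved about 21.7 mm. Its left edge then measured 1.6–2.8 mm past the home position. I put that down to camera error, and the pin later went down through it without catching.
- **Upper half:** I folded it down in an arc and pressed it onto its hard stop at 27 N. After I let go, it rested ajar as expected.
- **Pin:** My first grip was about 14 mm too high because the fingers were still closing as I lifted. I put the pin back in its holder and gripped it again. It then went through all three holes with no measurable resistance.
- **Last checks:** The height stopped changing (63.8 mm TCP) while the force rose from 3.7 to 14.5 N. The last picture shows the upper half flat and the lever at rest.
- **Off from nominal:** That height is about 1 mm lower than I calculated for fully pinned, so the pin may have slipped slightly in the grip. A sideways force of 4–5 N remains between the pin and the hole.

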